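Draw the test drawer out and bolt it in the loading position

TASK

The test is over: pull the index bolt on the right side of the test box out by its red tab, hook a fingertip behind the lip of the drawer's pull and draw the drawer all the way out, then push the bolt fully home again so that it locks the drawer open for unloading. Push and hook with the fingertips only, pinching and lifting nothing, and do not force the drawer against the bolt. The red adaptor stays seated in its nest in the drawer and everything else on the bench stays where it is.

Things in the scene. Friction and masses are not known exactly. Their poses are not given: they have to be found in the camera images.
- test_box: Low grey test box with a blue lid, fixed to the bench: 200 deep (its x), 210 wide (its y), 84 high. Origin at the centre of its underside; x to its back, y to its left as seen from the robot, z up; turned by up to 0.25 rad. Its front (toward -x) is closed by the drawer; the index bolt sits on its right wall (-y).
- drawer (a joint): Travel of the aluminium drawer in m along the box's -x: 0 = shut, 0.120 = fully out, against its stop. About 3 N of sliding friction; it stays where it is left. Its front plate is 206 wide, its top 79 mm above the bench.
- pull_pocket (a point): Moves with the drawer: centre of the pull's flat ledge, on its surface, 34 mm above the bench. The ledge is 120 wide (box's y) and ends in an upturned lip 28 high (top 62 mm above the bench, 6 thick). Between the drawer's front plate and the back of the lip is a pocket 44 mm wide, open above and at both ends; this point is midway, 22 mm from either.
- index_bolt (a joint): Travel of the bolt in m along the box's -y, out of the right wall: 0 = fully home, 0.024 = fully withdrawn. Starts at 0 to 0.004. Home, its 10 mm pin blocks the drawer in a 16 mm notch; from 0.014 it is clear. The drawer has two notches: in line with the pin when shut and when fully out; between them the bolt cannot go home. 2 N of friction, no spring.
- bolt_tab (a point): Moves with the bolt: top of its upright red tab, at its centre, 76 mm above the bench. The tab is 36 wide (box's x), 8 thick (box's y). With the bolt home, 50 mm are free between the tab's inner face and the box's wall. Rod and bracket under the tab reach 40 mm above the bench: keep fingertips 45 mm or more above the bench there. The tab's outer side is free.
- adaptor_mid (a point): Centre (13 mm above its underside) of the red adaptor, the unit under test, 52 x 129 x 26, 0.14 kg, lying loose across the drawer in a nest of low black blocks with about 2 mm of play. Hidden in the box while the drawer is shut.
- nest (a point): Centre of the nest's floor, 20 mm above the bench, moving with the drawer; the axes are those of the box.
- driver_green: Bystander, to be left alone: green-handled screwdriver lying on the bench, 26 x 204 x 24 (mm). Origin at the centre of its underside.
- heat_sink: Bystander, to be left alone: black finned heat sink, 30 x 40 x 22 (mm). Origin at the centre of its underside.
- heat_sink_b: Bystander, to be left alone: the other black finned heat sink, 30 x 40 x 22 (mm). Origin at the centre of its underside.
- spare_cap_0: Bystander, to be left alone: black capacitor standing up, 26 across, 35 high (mm). Origin at the centre of its underside.
- spare_cap_1: Bystander, to be left alone: another black capacitor, 26 across, 35 high (mm). Origin at the centre of its underside.
- spare_knob: Bystander, to be left alone: black knob, 30 across, 17 high (mm). Origin at the centre of its underside.
- spare_knob_silver: Bystander, to be left alone: silver knob, 28 across, 20 high (mm). Origin at the centre of its underside.
- screw_dish: Bystander, to be left alone: round steel screw dish standing on top of the test box, 97 across, 19 high (mm). Origin at the centre of its underside.

How it is judged:
On the way, in this order (a step that is already met when the one before it is completed fails the run):
1. the bolt is withdrawn clear of the drawer, the drawer still shut (value of joint index_bolt above 0.0155 m and value of joint drawer below 0.006 m), for 0.2 s.
2. the drawer is drawn fully out, the bolt still withdrawn (value of joint drawer above 0.114 m and value of joint index_bolt above 0.01 m), for 0.2 s.
At the end, for the whole second after the job is handed in: The drawer is fully out (at least 114 of its 120 mm) and at rest, the bolt is home in the outer notch (within 5 mm), and the adaptor lies flat in its nest (within 8 mm) (value of joint drawer above 0.114 m and value of joint index_bolt below 0.005 m and velocity of joint drawer below 0.01 m/s and horizontal distance between adaptor_mid and nest below 0.008 m and z of adaptor_mid in the frame of nest below 0.018 m and angle between adaptor_mid's own z axis and vertical below 0.12 rad); the robot touches nothing.
It fails at once if the adaptor is lifted or knocked out of its nest (z of adaptor_mid in the frame of nest above 0.022 m or horizontal distance between adaptor_mid and nest above 0.012 m).
It fails at once if the lip of the pull is pinched (contact force between the fingers and drawer_c9 above 4 N and contact force between the fingers and drawer_c8 above 4 N).
It fails at once if the red tab is pinched (contact force between the fingers and index_bolt_c2 above 4 N and contact force between the fingers and index_bolt_c1 above 4 N).
It fails at once if the drawer is forced against the bolt (contact force between index_bolt_c0 and drawer_c1 above 40 N).
It fails at once if a bystander is pushed, lifted or carried (more than 20 mm) (distance of any of driver_green, heat_sink, heat_sink_b, spare_cap_0, spare_cap_1, spare_knob, spare_knob_silver, screw_dish from where it was at the start of the episode above 0.02 m).
It also fails if it takes over 48 s, if anything falls off the work surface, if the arm or the gripper's body presses on something with over 40 N, if the wrist force passes 120 N, or if a joint passes its speed limit or range.

ROBOT

A 6-joint arm with a two-finger parallel gripper is mounted at the origin on a cart in front of the work surface, level with it; the furniture and walls round the work are solid. World frame = base frame: x ahead of the robot, y to its left, z up, the work surface at z = 0. Lengths are in m, angles in rad, forces in N, time in s.
With the tool pointing down it reaches from about 0.425 to 0.95 m from the base axis. Payload 14.7 kg.
Tool frame: the origin (TCP) lies at the very end of the fingers, on their centre line; the grasp point (between the pads) lies 19 mm behind it (ctrl.grip_point_offset is the distance from the TCP to the grasp point, in m); z points along the fingers, y is the line along which they close (so a half turn about z gives the same grasp; the last joint's range is limited). The gripper opens to 85 mm and grips with 20 to 120 N. Pads are 22 mm wide; open, the fingers measure 114 mm over their backs; the gripper's body (76 mm by 85 mm) begins 54 mm behind the grasp point. The pads swing forward as they close: fully open they stand 13 mm farther back than shut.
Start: joints at [-1.214, 0.48, 1.596, -0, 1.065, -0.047], TCP at [0.255, -0.598, 0.231] pointing down, gripper open.
Joint ranges: [-2.75, 2.75], [-0.82, 2.05], [0.23, 2.67], [-1.56, 4.7], [0.09, 2.69], [-2.92, 2.92]. Speed limits (rad/s): [1.89, 1.89, 2.39, 3.01, 3.01, 3.01].

INTERFACE

Orientations are given as a 3x3 rotation matrix whose columns are the frame's x, y, z axes.
In Python, from bench import ctrl gives the robot as it stands. Calls block until the motion is done:
- ctrl.movep(position, orientation): joint-space move of the TCP to a pose.
- ctrl.move_straight(position, orientation=None, feed=0.15): straight line of the TCP; orientation=None keeps the orientation; feed is the mean speed in m/s.
- ctrl.goto_joints(angles): joint-space move.
- ctrl.gripper_to(opening, squeeze=None): opening from 0.0 (shut) to 1.0 (fully open); squeeze is the grip in N (None keeps the last); returns when the fingers have stopped.
- ctrl.pause(seconds).
- ctrl.inverse_kinematics(position, orientation): joint angles nearest the present ones, or None.
- ctrl.grab_frame(name): name is "side" or "top"; returns a dict with "pixels" (384x512x3 uint8, blue, green, red), "range_z" (384x512 float32, m along the optical axis (not along the pixel's ray), 0 where there is no reading), "fx", "fy", "cx", "cy" (pixels), "distortion" ([k1, k2, p1, p2, k3] as OpenCV has them; the pictures are not rectified), "R" (3x3) and "t" (3): a world point X has camera coordinates R X + t. Camera axes: x right, y down, z forward; pixel columns grow to the right and rows downward; lengths in m; the calibration is good to about 2 mm. A picture is of the moment at which its call begins.
A pose or a line that the arm cannot do raises ctrl.IKError and nothing moves.
- ctrl.job_done(): hands the job in; it is judged then, once.
Readings, each from a call of its own:
- ctrl.current_time(): time.
- ctrl.current_joint_pos(): joint angles.
- ctrl.current_qd(): joint speeds.
- ctrl.current_joint_efforts(): joint torques, N m.
- ctrl.current_tool_pos(): TCP position.
- ctrl.current_eef_rot(): TCP orientation.
- ctrl.current_force(): force on the tool from outside, world axes, zero at the start.
- ctrl.current_ft_torque(): the same for the moment, N m.
- ctrl.current_grip_width(): opening from 0.0 (shut) to 1.0 (fully open).
- ctrl.current_grip_force(): force on a finger pad.
Only numpy, scipy, OpenCV 4.12 (cv2) and the standard library are available. Lean on these libraries where they do the work, as an engineer would, in place of code of your own. Each camera call takes 0.05 s, during which the arm holds its last target. There are 200 camera calls.

## Working session

There is one attempt and no reset: what is moved stays moved. The work goes in short steps, each a Python script; the robot and the scene stay as the last script left them, time stands still between calls to the robot, and variables do not carry over. Pictures are saved under pics/ and viewed, at most 10 in all, crops included, and the job is handed in when it is done.

```bash
mkdir -p pics; ls; cat > h.py <<'E'
import numpy as np, cv2
from bench import ctrl
def grab(n):
    f=ctrl.grab_frame(n); f['K']=np.array([[f['fx'],0,f['cx']],[0,f['fy'],f['cy']],[0,0,1.]]); 
    for k in('R','t','distortion'): f[k]=np.array(f[k],float)
    return f
def ray(f,uv):
    p=cv2.undistortPoints(np.array(uv,float).reshape(-1,1,2),f['K'],f['distortion'])[:,0]
    d=np.c_[p,np.ones(len(p))]@f['R']; return -f['R'].T@f['t'],d
def plane(f,uv,z):
    c,d=ray(f,uv); return c+d*((z-c[2])/d[:,2])[:,None]
def depth(f,uv):
    uv=np.array(uv,int).reshape(-1,2); c,d=ray(f,uv); return c+d*f['range_z'][uv[:,1],uv[:,0]][:,None]
E
python3 - <<'E'
from h import *
for n in('side','top'):
    f=grab(n); cv2.imwrite(f'pics/{n}0.png',f['pixels']); print(n,f['R'].round(3).tolist(),f['t'],f['fx'],-f['R'].T@f['t'])
print(ctrl.current_time())
E
```

```text
pics
side [[0.828, -0.56, 0.014], [-0.23, -0.361, -0.904], [0.511, 0.745, -0.428]] [-0.37321793  0.2591609   0.83196358] 487.78179716739623 [-0.05693126 -0.73559882  0.59520804]
top [[-0.011, -1.0, 0.018], [-0.993, 0.009, -0.119], [0.119, -0.019, -0.993]] [0.18745322 0.56110872 1.34606334] 431.58816897851557 [0.399114   0.20793318 1.39976427]
0.1
```

View pics/side0.png

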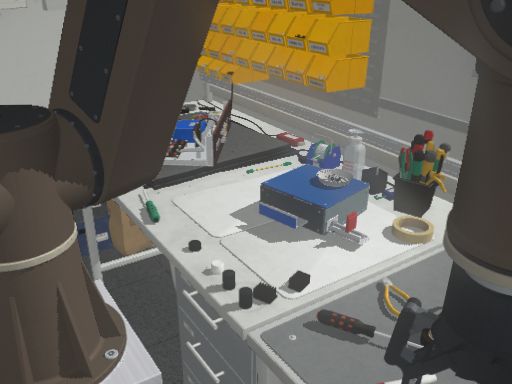

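View pics/top0.png

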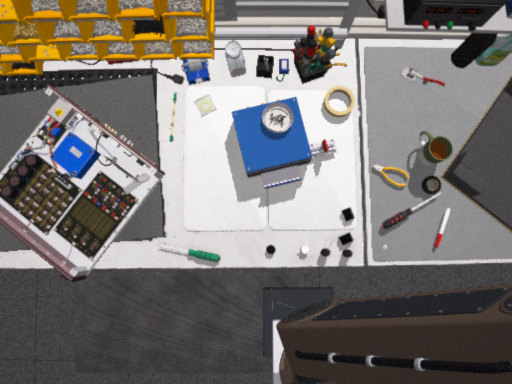

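The side view shows the box around (313,195), its red tab at (351,221) and the pull's lip at (280,214). In the top view the lid is at (271,137), the tab at (324,146) and the lip at (282,183). The small bystanders are in a row near y-pixel 250.

```bash
cat >> h.py <<'E'
def tri(fa,ua,fb,ub):
    ca,da=ray(fa,ua); cb,db=ray(fb,ub); da=da[0];db=db[0]
    s=np.linalg.lstsq(np.c_[da,-db],cb-ca,rcond=None)[0]; p,q=ca+s[0]*da,cb+s[1]*db
    return (p+q)/2,np.linalg.norm(p-q)
def mask(f,col,roi):
    h=cv2.cvtColor(f['pixels'],cv2.COLOR_BGR2HSV); H,S,V=cv2.split(h)
    m={'red':((H<8)|(H>172))&(S>140)&(V>70),'blue':(H>100)&(H<128)&(S>110)&(V>40)}[col].astype(np.uint8)
    z=np.zeros_like(m); x0,y0,x1,y1=roi; z[y0:y1,x0:x1]=m[y0:y1,x0:x1]; return z
E
python3 - <<'E'
from h import *
np.set_printoptions(precision=4,suppress=True)
t=grab('top'); s=grab('side')
m=mask(t,'blue',(220,85,325,178)); c=max(cv2.findContours(m,0,2)[0],key=cv2.contourArea)
pl=plane(t,c.reshape(-1,2),0.084); r=cv2.minAreaRect(pl[:,:2].astype(np.float32)); print('lid',r,cv2.boxPoints(r).tolist())
print('lid z',np.median(depth(t,[[250,130],[260,150],[290,150]])[:,2]))
for f,n,roi in((t,'top',(310,135,340,160)),(s,'side',(335,205,365,240))):
    m=mask(f,'red',roi); ys,xs=np.nonzero(m); P=depth(f,np.c_[xs,ys]); print(n,'red',len(xs),xs.min(),xs.max(),ys.min(),ys.max(),xs.mean(),ys.mean()); print(np.median(P,0),P.min(0),P.max(0))
    if n=='top':
        q=plane(f,np.c_[xs,ys],0.076); print('tab plane',q.mean(0),cv2.minAreaRect(q[:,:2].astype(np.float32)))
for f,n,roi in((t,'top',(255,174,310,192)),(s,'side',(255,200,303,232))):
    m=mask(f,'blue',roi); ys,xs=np.nonzero(m); 
    P=plane(f,np.c_[xs,ys],.062); print(n,'lip',len(xs),cv2.minAreaRect(np.c_[xs,ys].astype(np.float32)),P.mean(0),cv2.minAreaRect(P[:,:2].astype(np.float32)))
    print(np.median(depth(f,np.c_[xs,ys]),0))
a=cv2.resize(t['pixels'][90:200,220:350],None,fx=5,fy=5,interpolation=2); b=cv2.resize(s['pixels'][160:260,245:385],None,fx=5.7,fy=5.7,interpolation=2)
cv2.imwrite('pics/a.png',a);cv2.imwrite('pics/b.png',b)
E
```

```text
lid ((0.7356811165809631, 0.15669776499271393), (0.20117579400539398, 0.2102634459733963), 13.117025375366211) [[0.6138590574264526, 0.23625896871089935], [0.6615763902664185, 0.03148158639669418], [0.8575031757354736, 0.0771365612745285], [0.8097858428955078, 0.2819139361381531]]
lid z 0.08110842346130909
top red 35 323 327 140 150 324.8 145.5142857142857
[ 0.703  -0.0131  0.0693] [ 0.6889 -0.0194  0.0447] [ 0.7191 -0.0087  0.0757]
tab plane [ 0.7006 -0.0114  0.076 ] ((0.7018463611602783, -0.01065366342663765), (0.03236439451575279, 0.011101729236543179), 16.546117782592773)
side red 5 348 353 215 218 349.8 216.4
[ 0.6945 -0.0136  0.0676] [ 0.6906 -0.0181  0.0656] [ 0.7086 -0.0124  0.0734]
top lip 19 ((281.0000305175781, 183.5), (0.48507121205329895, 30.802024841308594), 75.96376037597656) [0.5822 0.1304 0.062 ] ((0.5830975770950317, 0.12751629948616028), (0.0015293433098122478, 0.09678403288125992), 13.642602920532227)
[0.5825 0.1335 0.0551]
side lip 328 ((277.5295715332031, 215.92897033691406), (40.76923370361328, 8.692309379577637), 22.61986541748047) [0.5623 0.0901 0.062 ] ((0.5614035725593567, 0.09240894764661789), (0.036954451352357864, 0.13437390327453613), 13.175942420959473)
[0.5834 0.1176 0.044 ]
```

View pics/a.png

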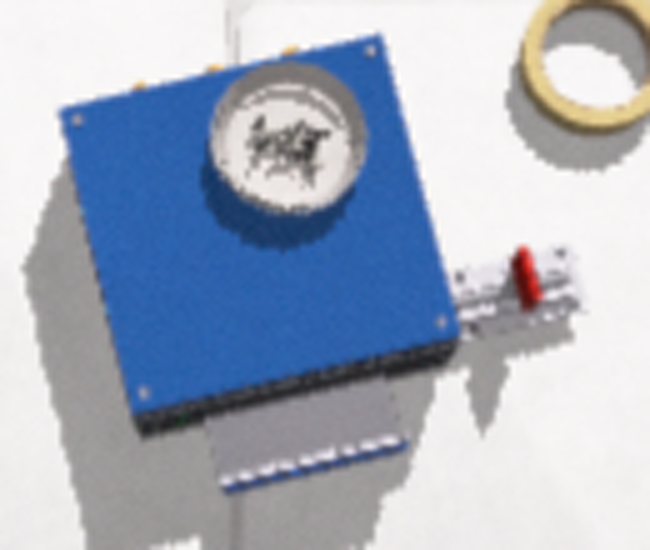

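View pics/b.png

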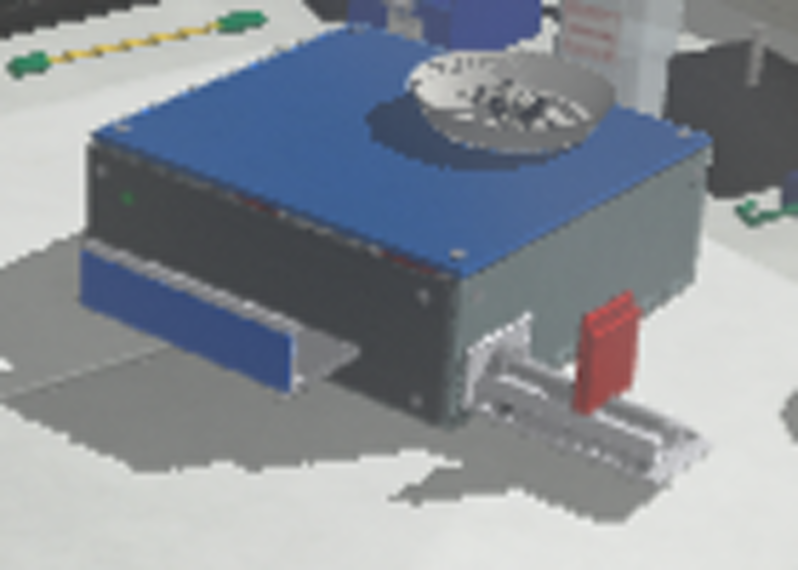

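The crops show the tab clear of the wall on its bracket and the lip in front of the drawer plate. Box yaw is about 0.229 rad, centred at (0.736, 0.157). The lid edge and tab depth agree to about 3 mm, and the gaps allow more than 10 mm, so I'm moving.

```bash
cat >> h.py <<'E'
YAW=0.2290; C=np.array([0.7357,0.1567]); X=np.array([np.cos(YAW),np.sin(YAW)]); Y=np.array([-X[1],X[0]])
def W(x,y,z): return np.r_[C+x*X+y*Y,z]
def B(p): d=np.array(p)[:2]-C; return np.array([d@X,d@Y,p[2]])
def down(phi): c,s=np.cos(phi),np.sin(phi); return np.array([[c,s,0],[s,-c,0],[0,0,-1.]])
def fb(): f=np.array(ctrl.current_force()); return np.array([f[:2]@X,f[:2]@Y,f[2]]).round(1)
def tabpos():
    t=grab('top'); m=mask(t,'red',(310,135,345,165)); ys,xs=np.nonzero(m); return B(plane(t,np.c_[xs,ys],.076).mean(0)).round(4)
def best(pos,base):
    o=[]
    for k in(0,1):
        q=ctrl.inverse_kinematics(pos,down(base+k*np.pi))
        if q is not None: o.append((abs(q[5]),base+k*np.pi))
    return min(o)[1]
E
python3 - <<'E'
from h import *
np.set_printoptions(precision=4,suppress=True)
print('R0',np.array(ctrl.current_eef_rot()).round(2).tolist())
ctrl.gripper_to(0.0)
p=W(-.070,-.130,.16); phi=best(p,YAW+np.pi/2); R=down(phi)
print('phi',phi,ctrl.inverse_kinematics(p,R))
ctrl.movep(p,R); print(B(ctrl.current_tool_pos()),tabpos(),ctrl.current_time(),fb())
t=grab('top');s=grab('side')
cv2.imwrite('pics/c.png',np.hstack([cv2.resize(t['pixels'][90:200,240:350],(400,400)),cv2.resize(s['pixels'][140:260,265:385],(400,400))]))
E
```

```text
R0 [[0.92, 0.39, -0.0], [0.39, -0.92, 0.0], [0.0, -0.0, -1.0]]
phi 1.7997963267948967 [-0.0231  0.6144  1.5437 -0.      0.9835 -0.2521]Traceback (most recent call last):
  File "<stdin>", line 7, in <module>
  File "h.py", line 28, in tabpos
    t=grab('top'); m=mask(t,'red',(310,135,345,165)); ys,xs=np.nonzero(m); return B(plane(t,np.c_[xs,ys],.076).mean(0)).round(4)
                                                                                    ~~~~~^^^^^^^^^^^^^^^^^^^^^
  File "h.py", line 11, in plane
    c,d=ray(f,uv); return c+d*((z-c[2])/d[:,2])[:,None]
        ~~~^^^^^^
  File "h.py", line 8, in ray
    p=cv2.undistortPoints(np.array(uv,float).reshape(-1,1,2),f['K'],f['distortion'])[:,0]
      ~~~~~~~~~~~~~~~~~~~^^^^^^^^^^^^^^^^^^^^^^^^^^^^^^^^^^^^^^^^^^^^^^^^^^^^^^^^^^^
cv2.error: OpenCV(4.12.0) /io/opencv/modules/calib3d/src/undistort.dispatch.cpp:347: error: (-215:Assertion failed) CV_IS_MAT(_src) && CV_IS_MAT(_dst) && (_src->rows == 1 || _src->cols == 1) && (_dst->rows == 1 || _dst->cols == 1) && _src->cols + _src->rows - 1 == _dst->rows + _dst->cols - 1 && (CV_MAT_TYPE(_src->type) == CV_32FC2 || CV_MAT_TYPE(_src->type) == CV_64FC2) && (CV_MAT_TYPE(_dst->type) == CV_32FC2 || CV_MAT_TYPE(_dst->type) == CV_64FC2) in function 'cvUndistortPointsInternal'
```

```bash
python3 - <<'E'
from h import *
np.set_printoptions(precision=4,suppress=True)
print(B(ctrl.current_tool_pos()),ctrl.current_time(),fb())
ctrl.move_straight(W(-.070,-.130,.088),feed=.1); print(B(ctrl.current_tool_pos()),fb())
s=grab('side'); cv2.imwrite('pics/c.png',cv2.resize(s['pixels'][130:260,255:395],(700,600)))
E
```

```text
[-0.0702 -0.1309  0.1601] 3.6917 [-0.7  0.2 -0.1]
[-0.0696 -0.1301  0.0885] [-1.  -0.  -0.1]
```

View pics/c.png

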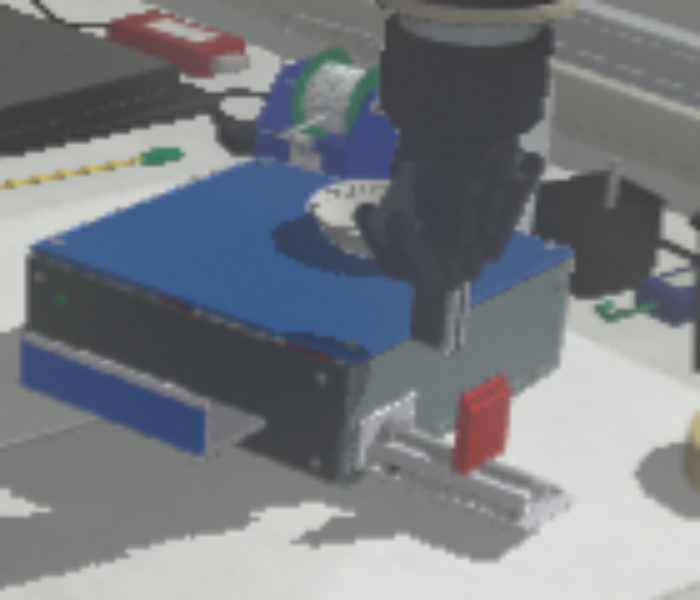

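The side picture shows the shut fingertips (about (440,340)) between the wall and the tab (about (483,425)). The way down is clear.

```bash
cat >> h.py <<'E'
def sidetab():
    s=grab('side'); h=cv2.cvtColor(s['pixels'],cv2.COLOR_BGR2HSV); H,S,V=cv2.split(h)
    m=(((H<8)|(H>172))&(S>110)&(V>60)).astype(np.uint8); m[:200]=0;m[245:]=0;m[:,:330]=0;m[:,385:]=0
    ys,xs=np.nonzero(m); P=depth(s,np.c_[xs,ys]); b=np.array([B(p) for p in P]); return len(xs),np.median(b,0).round(4),np.array([xs.mean(),ys.mean()]).round(2)
E
python3 - <<'E'
from h import *
np.set_printoptions(precision=4,suppress=True)
print(sidetab())
ctrl.move_straight(W(-.070,-.130,.053),feed=.1); print(B(ctrl.current_tool_pos()),fb())
for y in np.arange(-.138,-.1671,-.004):
    ctrl.move_straight(W(-.070,y,.053),feed=.05); f=fb(); print(B(ctrl.current_tool_pos()),f,sidetab())
    if f[1]>12: break
print(ctrl.current_time())
E
```

```text
(124, array([-0.0748, -0.162 ,  0.0562]), array([351.34, 221.18]))
[-0.0702 -0.1299  0.0526] [1.3 0.1 0.7]
[-0.0697 -0.1386  0.0535] [-0.9  0.5  0.2] (132, array([-0.074 , -0.1617,  0.0561]), array([351.3 , 221.12]))
[-0.07   -0.1422  0.0531] [-0.3  0.   0.4] (132, array([-0.0733, -0.1615,  0.0569]), array([351.3 , 221.18]))
[-0.0701 -0.1462  0.0529] [0.6 0.8 0.2] (126, array([-0.0732, -0.1638,  0.0563]), array([352.14, 221.28]))
[-0.07   -0.1503  0.053 ] [-0.   0.1  0.2] (128, array([-0.0739, -0.168 ,  0.0578]), array([353.45, 221.89]))
[-0.07   -0.1543  0.053 ] [ 0.8  0.2 -0.4] (123, array([-0.0736, -0.1721,  0.0566]), array([355.  , 222.59]))
[-0.07   -0.1583  0.053 ] [ 0.  0. -0.] (123, array([-0.074 , -0.1762,  0.0572]), array([356.38, 223.09]))
[-0.07   -0.1623  0.053 ] [-0.2 -0.4  0.2] (118, array([-0.0731, -0.1801,  0.0568]), array([358.05, 223.48]))
[-0.07   -0.1663  0.053 ] [ 0.7 -0.1 -0.5] (115, array([-0.0727, -0.1839,  0.0574]), array([359.45, 224.09]))
7.6167
```

The tab followed the finger by 22 mm, with its outer face going from -0.162 to -0.184 in the box frame, so the bolt is withdrawn. Next is the pull.

```bash
cat >> h.py <<'E'
def lip():
    s=grab('side'); m=mask(s,'blue',(150,180,330,330)); ys,xs=np.nonzero(m); P=depth(s,np.c_[xs,ys])
    b=np.array([B(p) for p in P]); b=b[(b[:,2]<.068)&(b[:,2]>.03)&(b[:,0]<-.12)&(b[:,0]>-.35)&(abs(b[:,1])<.09)]
    return len(b),np.median(b,0).round(4)
E
python3 - <<'E'
from h import *
np.set_printoptions(precision=4,suppress=True)
ctrl.move_straight(W(-.070,-.150,.053),feed=.1)
ctrl.move_straight(W(-.070,-.140,.14),feed=.15)
print('tab',sidetab(),'lip',lip())
p=W(-.128,0,.14); phi=best(p,YAW); R=down(phi); print(phi,ctrl.inverse_kinematics(p,R))
ctrl.movep(p,R); ctrl.move_straight(W(-.128,0,.075),feed=.12)
print(B(ctrl.current_tool_pos()),fb(),'lip',lip(),'tab',sidetab(),ctrl.current_time())
s=grab('side'); cv2.imwrite('pics/d.png',cv2.resize(s['pixels'][130:260,235:375],(700,600)))
E
```

```text
tab (107, array([-0.0738, -0.1842,  0.058 ]), array([359.48, 224.03])) lip (329, array([-0.1569, -0.0032,  0.0436]))
0.229 [ 0.1574  0.5444  1.7423 -0.      0.8549  1.4992]
[-0.1277 -0.0001  0.0753] [-0.2  0.2  0.1] lip (329, array([-0.1569, -0.0033,  0.0439])) tab (106, array([-0.0739, -0.1844,  0.0586]), array([359.53, 223.94])) 11.1667
```

View pics/d.png

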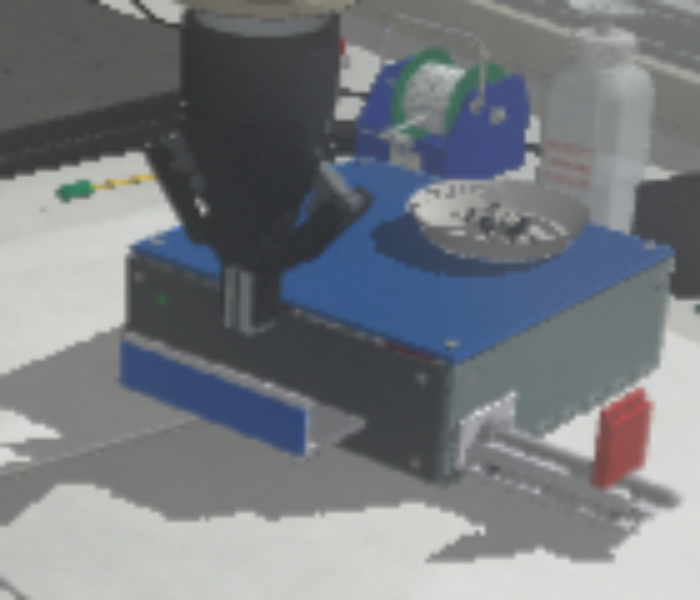

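The fingertips at about (247,325) are over the pocket between the plate and the lip, and the bolt tab stands out. I'll descend and draw.

```bash
python3 - <<'E'
from h import *
np.set_printoptions(precision=4,suppress=True)
ctrl.move_straight(W(-.129,0,.043),feed=.08); print(B(ctrl.current_tool_pos()),fb())
for x in [-.138,-.146,-.165,-.19,-.215,-.24,-.25,-.255,-.258,-.260,-.262,-.264]:
    ctrl.move_straight(W(x,0,.043),feed=.05); f=fb(); print(B(ctrl.current_tool_pos()),f,lip())
    if f[0]>12: break
print(ctrl.current_time(),sidetab())
E
```

```text
[-0.1293  0.      0.0424] [0.3 0.6 0.8]
[-0.1382  0.      0.0434] [-0.2  0.4  0.8] (327, array([-0.1575, -0.0039,  0.0435]))
[-0.1464 -0.      0.043 ] [ 0.1 -0.5 -0.5] (329, array([-0.1654, -0.0049,  0.0443]))
[-0.1654 -0.      0.043 ] [1.  0.6 0.4] (336, array([-0.1848, -0.0035,  0.0437]))
[-0.1904  0.0001  0.043 ] [0.  0.2 1.2] (345, array([-0.2102, -0.0036,  0.0438]))
[-0.2154  0.      0.043 ] [ 0.   0.2 -0.2] (346, array([-0.2351, -0.0035,  0.0435]))
[-0.2404  0.      0.043 ] [-0.3  0.5  1. ] (347, array([-0.2601, -0.0042,  0.0437]))
[-0.2506  0.      0.043 ] [-0.4 -0.4  0.2] (344, array([-0.2697, -0.0035,  0.0436]))
[-0.2554  0.      0.043 ] [ 0.9 -0.8  0.2] (343, array([-0.2741, -0.0046,  0.0441]))
[-0.2582 -0.      0.043 ] [-0.6  0.   0.9] (344, array([-0.2765, -0.0035,  0.0438]))
[-0.2587 -0.0001  0.0432] [ 6.9  0.8 -4.1] (349, array([-0.277 , -0.0045,  0.044 ]))
[-0.2587 -0.0001  0.0434] [14.7  0.7 -9.7] (345, array([-0.2769, -0.0037,  0.0439]))
16.7917 (104, array([-0.0729, -0.1842,  0.0574]), array([359.54, 224.01]))
```

The force rose at the stop after exactly 120 mm of lip travel. Now I'll unhook and push the bolt home from the outer side.

```bash
python3 - <<'E'
from h import *
np.set_printoptions(precision=4,suppress=True)
ctrl.move_straight(W(-.248,0,.043),feed=.05); print(fb())
ctrl.move_straight(W(-.248,0,.15),feed=.15); print('lip',lip())
p=W(-.072,-.215,.15); R=down(YAW+np.pi/2)
ctrl.movep(p,R); ctrl.move_straight(W(-.072,-.215,.053),feed=.1); print(B(ctrl.current_tool_pos()),fb())
for y in [-.203,-.196,-.190,-.184,-.180,-.177,-.175,-.173,-.1715,-.170]:
    ctrl.move_straight(W(-.072,y,.053),feed=.05); f=fb(); print(B(ctrl.current_tool_pos()),f,sidetab())
    if f[1]<-12: break
print(ctrl.current_time(),lip())
E
```

```text
[-1.1  0.3  0.2]
lip (341, array([-0.277 , -0.0037,  0.0437]))
[-0.0715 -0.2152  0.0537] [-0.2  0.2  0.3]
[-0.0718 -0.2025  0.0533] [0.2 0.3 0.8] (28, array([-0.0726, -0.1843,  0.0407]), array([359.14, 228.29]))
[-0.072  -0.1957  0.053 ] [ 0.2 -0.9 -0.1] (13, array([-0.0741, -0.1833,  0.0388]), array([358.38, 230.38]))
[-0.072  -0.1896  0.053 ] [ 0.  -0.3 -0.2] (17, array([-0.0714, -0.1765,  0.0384]), array([356.  , 229.82]))
[-0.072  -0.1836  0.053 ] [-0.   0.4 -0.5] (23, array([-0.0786, -0.1705,  0.0399]), array([352.61, 228.43]))
[-0.072  -0.1797  0.053 ] [0.7 0.1 0.9] (19, array([-0.0739, -0.1671,  0.0386]), array([352.16, 228.32]))
[-0.072  -0.1768  0.053 ] [-0.2 -0.3 -0.8] (22, array([-0.0771, -0.1643,  0.0382]), array([350.73, 228.05]))
[-0.072  -0.1749  0.053 ] [-0.2  0.2 -0. ] (25, array([-0.0787, -0.1621,  0.0386]), array([349.68, 227.2 ]))
[-0.072  -0.1729  0.053 ] [-1.1 -0.7  0.3] (25, array([-0.0764, -0.1602,  0.0386]), array([349.24, 226.36]))
[-0.072  -0.1728  0.0531] [ -2.4 -11.   -0.1] (28, array([-0.0795, -0.16  ,  0.0399]), array([348.82, 226.32]))
[-0.072  -0.1726  0.0532] [ -3.8 -22.4  -1.1] (27, array([-0.0779, -0.1601,  0.0388]), array([348.89, 226.56]))
24.2083 (342, array([-0.277 , -0.0039,  0.0437]))
```

The bolt hit its home stop. I'll retreat and check.

```bash
python3 - <<'E'
from h import *
ctrl.move_straight(W(-.072,-.205,.053),feed=.08); ctrl.move_straight(W(-.072,-.215,.2),feed=.15)
ctrl.movep(W(-.12,-.36,.25),down(YAW+np.pi/2)); ctrl.pause(.3)
print(sidetab(),lip(),fb(),ctrl.current_time())
t=grab('top');s=grab('side')
cv2.imwrite('pics/e.png',np.hstack([cv2.resize(t['pixels'][90:270,210:370],(400,450)),cv2.resize(s['pixels'][150:290,215:385],(400,450))]))
E
```

```text
(116, array([-0.0731, -0.1606,  0.0567]), array([351.05, 220.78])) (338, array([-0.277 , -0.0043,  0.0435])) [-0.  -1.3  0.5] 27.0667
```

View pics/e.png

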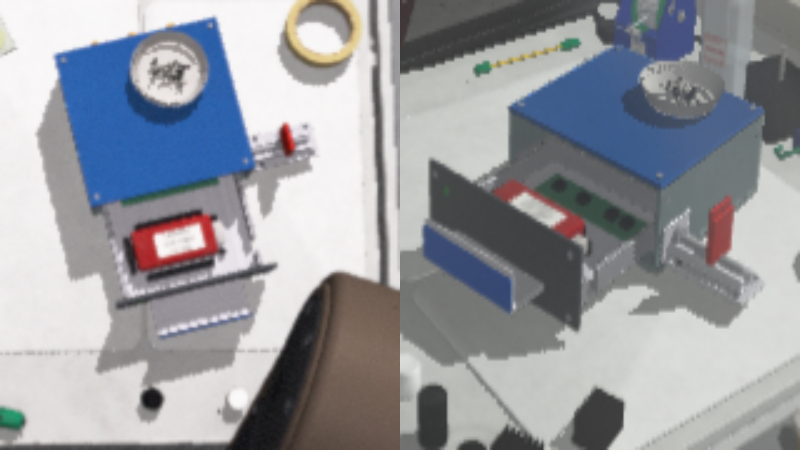

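The drawer is fully out (lip at about (205,325)) and the red adaptor sits flat in its nest (about (177,242)). The tab is home at -0.1606, further in than at the start, and the bystanders I can see are in place.

```bash
python3 -c "
from bench import ctrl
print(ctrl.job_done())"
```

```text
the job is handed in; nothing more can be done
None
```

The job is handed in: the bolt was pulled, the drawer drawn 120 mm out to its stop, and the bolt pushed home to lock it there. The adaptor is still in its nest, and no bystander visible in the last picture had moved.

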